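Seat the snack cup in the lunchbox and hold its flap half open

TASK

Pick up the orange snack cup, keeping it upright, stand it all the way down in the round well of the pink lunchbox and let go of it. Then press its cream thumb lever down with the fingertips until the spring flap stands about half open (roughly 30 degrees, never right back to its stop), and hold it steady there for over three seconds so that I can fill the cup; finish while still holding the lever, do not let go. Leave the fork, the chopsticks, the lidded upper tier and the mug where they are.

Things in the scene. Friction and masses are not known exactly. Their poses are not given: they have to be found in the camera images.
- cup_mid (a point): Centre of the orange snack cup, half-way up (52.5 mm above its underside); z along its axis. Round, hollow, empty, 105 mm to the rim, 52 mm across at the foot growing to 57 mm at the rim, about 0.3 kg, foot-heavy. A 4 mm flap covers the mouth. The thumb lever sticks out at the rim on its -x side. Grasp it across its y, on the bare wall 20 to 35 mm below the rim.
- cup: The same snack cup, flap and lever included; origin at the centre of its underside, axes as cup_mid. The flap's hinge runs along the cup's y, 28 mm to -x of the axis and 109 mm above the underside.
- cup_foot (a point): Centre of the cup's underside.
- thumb_pad (a point): Top of the cream ball (18 mm across) at the end of the thumb lever, 28 mm out from the hinge, 56 mm from the cup's axis and 119 mm above its underside while shut. Lever and flap are one rigid rocker: pressing the ball down lifts the flap. The ball sinks about 14 mm for 0.5 rad, nearly straight down.
- flap (a joint): Angle of the flap: 0 shut, grows as it opens, stop at 1.1 rad (right back). Half open is 0.52 rad. Its spring shuts it when let go; on the ball it takes about 0.7 N to start, 1.7 N at 0.5 rad, 3 N at the stop.
- well (a point): Centre of the floor of the round well in the pink lunchbox; x and y along the lunchbox's axes, z up. The well is 59 mm wide and 33 mm deep; the floor is 15 mm above the worktop and the lunchbox's flat top 48 mm above it.
- lunchbox: Lower tier of the pink lunchbox, 170 x 110 x 48 mm, long along its x, firmly standing on a grey non-slip mat; origin at the centre of its underside. The round well is 45 mm to its +x, an open rectangular compartment (70 x 90 mm) to its -x.
- upper_tier: Bystander: lidded pink upper tier, 104 x 164 x 56 mm, long along its y; origin at the centre of its underside.
- fork: Bystander: steel fork, 205 mm long along its x, 22 mm wide, 6 mm high; origin on the worktop near its middle.
- chopsticks: Bystander: bamboo chopstick pair, 225 mm along its x, 16 mm wide, 6 mm high; origin on the worktop at its middle.
- mug: Bystander: blue mug, 76 mm across, 90 mm tall, handle at its +y; origin at the centre of its underside.
Not all that is in view belongs to the job. Of the things that look like the cup, take the one that is farthest to the robot's right at the start.

How it is judged:
By the outcome, as a careful person would: the job done as asked, in the order asked, and still so for the second after the job is handed in, while the arm keeps its last pose, push and grip.
It also fails if it takes over 54 s, if anything falls off the work surface, if the arm or the gripper's body presses on something with over 40 N, if the wrist force passes 120 N, or if a joint passes its speed limit or range.

ROBOT

A 6-joint arm with a two-finger parallel gripper is mounted at the origin on the work surface. World frame = base frame: x ahead of the robot, y to its left, z up, the work surface at z = 0. Lengths are in m, angles in rad, forces in N, time in s.
With the tool pointing down it reaches from about 0.35 to 0.775 m from the base axis. Payload 5.5 kg.
Tool frame: the origin (TCP) lies on the centre line of the jaws, within the pads' length; the fingertips stand 17 mm ahead of it and the grasp point (between the pads) lies 2 mm behind it; z points along the fingers, y is the direction in which the jaws open and shut (so a half turn about z gives the same grasp; the last joint's range is limited). The gripper opens to 85 mm and grips with 20 to 120 N. Pads are 22 mm wide; open, the fingers measure 114 mm over their backs; the gripper's body (76 mm by 85 mm) begins 54 mm behind the grasp point. The pads swing forward as they close: fully open they stand 13 mm farther back than shut.
Start: joints at [-1.378, 0.313, 0.046, 1.304, 0, 1.431], TCP at [0.188, -0.543, 0.248] pointing down, gripper open.
Joint ranges: [-2.76, 2.76], [-0.86, 1.69], [-1.03, 1.26], [-2.2, 2.34], [-1.47, 1.5], [-3.14, 3.14]. Speed limits (rad/s): [2.57, 2.57, 3.14, 3.14, 3.14, 3.14].

INTERFACE

Orientations are given as a unit quaternion [w, x, y, z].
In Python, from workcell import env gives the robot as it stands.
- The arm moves only by the tool servo_tool, never from a script. Its argument "increments" is a list of rows, each an object of numbers: "claw": the closure, from 0 (fully open) to 1 (shut); "x", "y", "z": the shift along the world's x, y, z in units of 25 mm (1.0 is 25 mm); "ax", "ay", "az": the turn, a rotation vector about the world's x, y, z in units of 8 degrees (1.0 is 8 degrees). A call has 1 to 5 rows; each row shifts and turns the commanded pose from where the row before left it; what a row does not reach is not made up. A row lasts 1/10 s, in which the tool goes at most 50 mm and 8.59 degrees, less where a joint would pass 70% of its speed; a pose out of reach is approached as far as the arm can. A call is refused whole if a number of a shift passes 1 or a number of a turn 1, either way. A call with a gripper value outside its range is refused whole. The fingers move at their own pace and stop on an object; "newtons" is the grip in N (left out, the last holds). Time passes only in rows, so rows that do not move let the fingers close. It gives the time, the measured TCP pose, the force and the opening at its end, in the units of the state.
- env.get_state(): the state, without advancing time (a new reading comes with each control period).
- env.read_camera(name): name is "scene" or "top" or "wrist"; returns the picture (420x560x3 uint8, red, green, blue); there is no depth.
- env.calibration(name): a dict with "K" (3x3 intrinsics, pixels), "world_to_cam" (4x4, takes a point from world to camera coordinates). Camera axes: x right, y down, z forward; pixel columns grow to the right and rows downward; lengths in m; the calibration is good to about 2 mm. A picture is of the moment at which its call begins: read the wrist's pose just before it. calibration takes no time and is no camera call; for the wrist camera it gives the pose at the moment of the call.
- env.hand_in(): hands the job in, once; it reports no verdict.
The state is a dict: "clock": time; "joint_pos": joint angles; "qvel": joint speeds; "tau": joint torques, N m; "tcp_pos": TCP position; "orientation": TCP orientation; "wrist_force": force on the tool from outside, world axes, zero at the start; "ft_torque": the same for the moment, N m; "finger_gap": finger opening in m.
Only numpy, scipy, OpenCV 4.12 (cv2) and the standard library are available. Lean on these libraries where they do the work, as an engineer would, in place of code of your own. Each camera call takes 0.05 s, during which the arm holds its last target.

## Working session

There is one attempt and no reset: what is moved stays moved. The work goes in short steps, Python scripts to look and compute and a tool call to move; the robot and the scene stay as the last step left them, time stands still between calls to the robot, and variables do not carry over. Pictures are saved under pics/ and viewed, and the job is handed in when it is done.

Besides the shell and the picture viewer there is one more tool, called after "Request:" by a JSON object that holds its "method" and its "body", one argument or row to a line. servo_tool: Moves the arm, as the interface text tells. Its arguments: {"type":"object","properties":{"increments":{"type":"array"},"newtons":{"type":"number"}},"required":["increments"]}

```bash
ls; mkdir -p pics; cat > h.py <<'E'
import numpy as np, cv2
from workcell import env
def snap(n,f):
    c=env.calibration(n); im=env.read_camera(n); cv2.imwrite(f'pics/{f}.png',im[:,:,::-1]); np.savez(f'pics/{f}.npz',K=c['K'],T=c['world_to_cam'],im=im); return im
def load(f):
    d=np.load(f'pics/{f}.npz'); return d['K'],d['T'],d['im']
def ray(K,T,p):
    d=np.linalg.inv(K)@np.array([p[0],p[1],1.]); R=T[:3,:3]; o=-R.T@T[:3,3]; d=R.T@d; return o,d/np.linalg.norm(d)
def onz(K,T,p,z):
    o,d=ray(K,T,p); return o+d*(z-o[2])/d[2]
def proj(K,T,P):
    q=K@(T[:3,:3]@np.array(P)+T[:3,3]); return q[:2]/q[2]
def tri(rs):
    A=np.zeros((3,3));b=np.zeros(3)
    for o,d in rs:
        M=np.eye(3)-np.outer(d,d);A+=M;b+=M@o
    P=np.linalg.solve(A,b); return P,[np.linalg.norm((np.eye(3)-np.outer(d,d))@(P-o)) for o,d in rs]
E
python3 - <<'E'
from h import *
for n in('scene','top','wrist'): snap(n,n+'0')
s=env.get_state(); print(s)
for n in('scene','top','wrist'):
    K,T,_=load(n+'0'); print(n,K.tolist(),(-T[:3,:3].T@T[:3,3]).round(3),T[:3,:3].round(2).tolist())
E
```

```text
pics
{'clock': 0.15, 'joint_pos': array([-1.37762273e+00,  3.13824773e-01,  4.52674161e-02,  1.30359724e+00,
        2.89345581e-06,  1.43119559e+00]), 'qvel': array([-0.00076298, -0.00503441,  0.00236254,  0.00229973,  0.00032181,
       -0.00109896]), 'tau': array([ 1.54948386e-03, -4.81065416e+01,  2.98815322e+01,  1.39296072e-02,
       -1.85770737e-04, -1.55406418e-06]), 'tcp_pos': array([ 0.18775763, -0.54311663,  0.24762671]), 'orientation': array([-6.78930225e-04,  9.86189334e-01,  1.65620459e-01, -1.67432225e-05]), 'wrist_force': array([-0.73255571,  0.54245489,  0.66284315]), 'ft_torque': array([-0.01615766,  0.04092557, -0.00782336]), 'finger_gap': 0.08560939677975973}
scene [[445.8035872080319, 0.0, 279.6535896393613], [0.0, 445.8035872080319, 209.1476217675351], [0.0, 0.0, 1.0]] [ 1.141 -0.411  0.994] [[0.62, 0.78, -0.01], [0.61, -0.5, -0.62], [-0.49, 0.38, -0.79]]
top [[401.42618625875116, 0.0, 282.0937559397243], [0.0, 401.42618625875116, 207.78648346543196], [0.0, 0.0, 1.0]] [0.375 0.027 1.27 ] [[-0.03, -1.0, -0.01], [-0.98, 0.03, -0.17], [0.17, 0.01, -0.98]]
wrist [[363.97422051986206, 0.0, 278.5265909805906], [0.0, 363.97422051986206, 211.2348563148419], [0.0, 0.0, 1.0]] [ 0.262 -0.518  0.373] [[0.33, -0.94, -0.0], [-0.9, -0.31, 0.31], [-0.29, -0.1, -0.95]]
```

View pics/scene0.png

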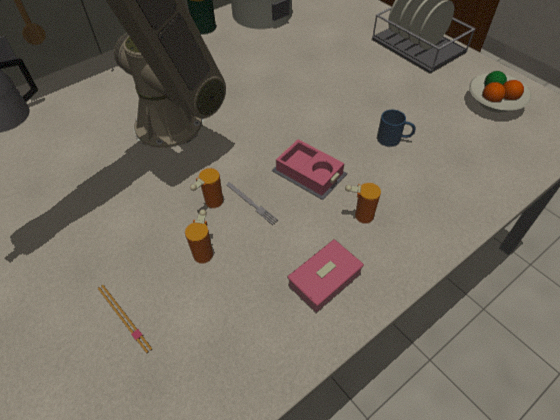

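View pics/top0.png

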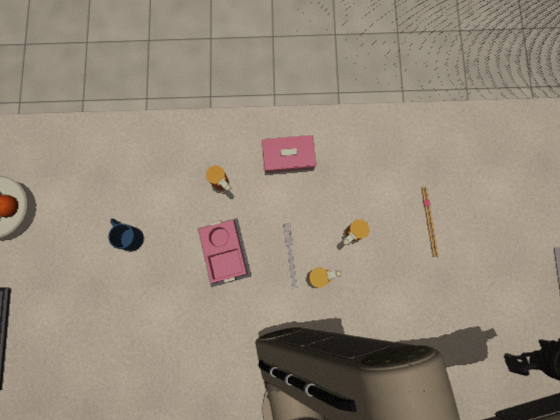

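View pics/wrist0.png

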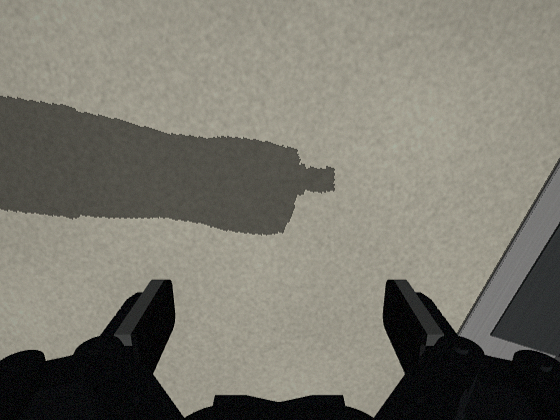

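The top view shows three cup candidates at (217,176), (360,230) and (319,278). The one farthest right (-y) looks like (360,230). I'll check it with a close crop and measure the colour masks.

```bash
python3 - <<'E'
from h import *
K,T,im=load('top0'); K2,T2,im2=load('scene0')
for p in [(217,176),(360,230),(319,278)]:
    P=onz(K,T,p,.109); print(p,P.round(3),'scene px',proj(K2,T2,P).round())
a=cv2.resize(im[180:300,190:390],None,fx=4,fy=4,interpolation=cv2.INTER_CUBIC)[:,:,::-1]
b=cv2.resize(im2[190:290,150:290],None,fx=5,fy=5,interpolation=cv2.INTER_CUBIC)[:,:,::-1]
cv2.imwrite('pics/c1.png',a);cv2.imwrite('pics/c2.png',b)
cv2.imwrite('pics/c3.png',cv2.resize(im2[120:230,260:400],None,fx=5,fy=5,interpolation=cv2.INTER_CUBIC)[:,:,::-1])
E
```

```text
(217, 176) [0.683 0.227 0.109] scene px [367. 190.]
(360, 230) [ 0.509 -0.19   0.109] scene px [195. 230.]
(319, 278) [ 0.375 -0.065  0.109] scene px [208. 175.]
```

View pics/c1.png

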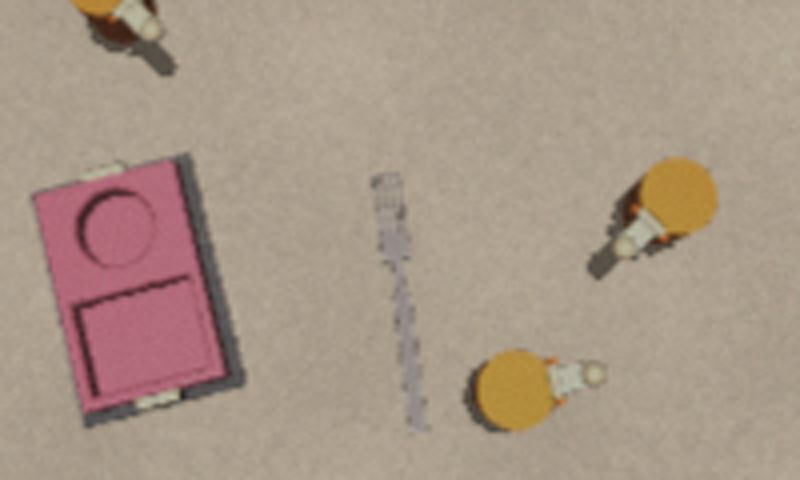

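View pics/c2.png

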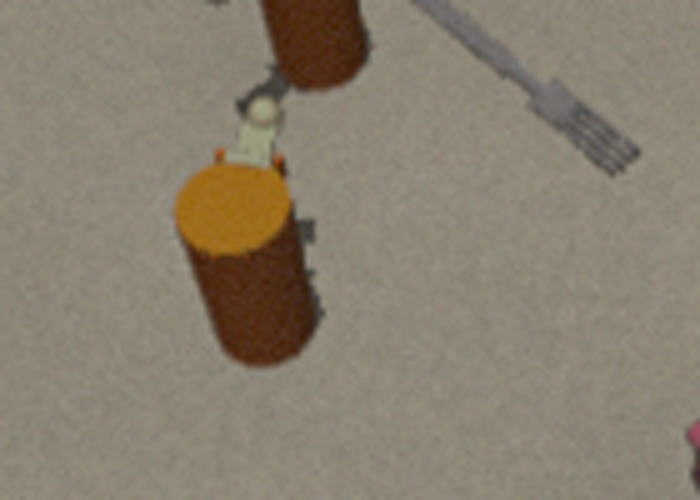

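View pics/c3.png

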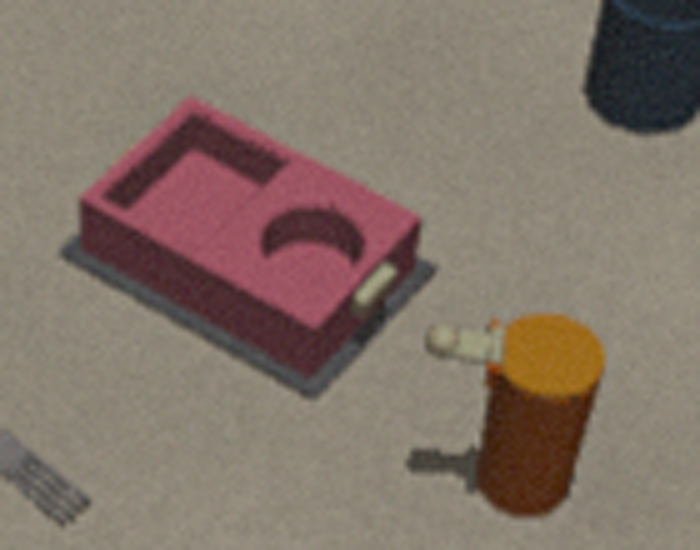

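The crops confirm the target: cup at top (359,229), scene (196.6,231.6), with its lever toward the base. Next I'll triangulate it along with the lunchbox.

```bash
cat > m1.py <<'E'
from h import *
def blobs(im,lo,hi,roi):
    hsv=cv2.cvtColor(im,cv2.COLOR_RGB2HSV); m=cv2.inRange(hsv,lo,hi); z=np.zeros_like(m); x0,y0,x1,y1=roi; z[y0:y1,x0:x1]=m[y0:y1,x0:x1]
    z=cv2.morphologyEx(z,cv2.MORPH_OPEN,np.ones((2,2),np.uint8))
    n,l,s,c=cv2.connectedComponentsWithStats(z); return z,[(c[i].round(1),s[i].tolist(),l==i) for i in range(1,n) if s[i][4]>12]
E
python3 - <<'E'
from m1 import *
A=load('top0');B=load('scene0')
for (K,T,im),roi,roi2 in((A,(330,205,380,260),(195,215,250,290)),(B,(180,205,220,270),(265,130,355,200))):
    h=cv2.cvtColor(im,cv2.COLOR_RGB2HSV)
    _,b=blobs(im,(10,130,150),(25,255,255),roi); print('cap',[(x[0],x[1]) for x in b])
    _,b=blobs(im,(15,15,150),(40,90,255),roi); print('ball',[(x[0],x[1]) for x in b])
r=lambda D,p: ray(D[0],D[1],p)
print(tri([r(A,(359.2,229.2)),r(B,(196.6,231.6))]),tri([r(A,(346.5,241.2)),r(B,(202.4,212))]))
for c in [(33,195),(185,155),(228,378),(85,412),(117,228)]:
    p=(c[0]/4+190-.4,c[1]/4+180-.4); P=onz(A[0],A[1],p,.048); print(P.round(4), 'scene',proj(B[0],B[1],P).round(1))
# scene corners
for c in [(193,98),(420,218),(318,325),(80,202),(312,240)]:
    p=(c[0]/5+260-.4,c[1]/5+120-.4); print(p,onz(B[0],B[1],p,.048).round(4))
E
```

```text
cap [(array([360.5, 229.4]), [351, 221, 19, 18, 265])]
ball [(array([355.7, 232.8]), [331, 206, 50, 55, 2196]), (array([350.2, 239.3]), [345, 234, 12, 11, 69])]
cap [(array([196.8, 231.9]), [186, 224, 23, 17, 301])]
ball [(array([201.8, 219. ]), [199, 217, 6, 6, 28])]
(array([ 0.5121834 , -0.18817792,  0.10358636]), [np.float64(0.00024765989066060474), np.float64(0.00024765989066066616)]) (array([ 0.47733506, -0.14761022,  0.11405216]), [np.float64(0.0003748611867410307), np.float64(0.00037486118674110765)])
[0.5349 0.2956 0.048 ] scene [344.4 162.4]
[0.5627 0.1786 0.048 ] scene [320.9 187. ]
[0.3923 0.1473 0.048 ] scene [274.6 158.4]
[0.37   0.2549 0.048 ] scene [297.6 138.5]
[0.5077 0.231  0.048 ] scene [321.7 167.3]
(298.20000000000005, 139.2) [0.3735 0.2543 0.048 ]
(343.6, 163.2) [0.5358 0.2915 0.048 ]
(323.20000000000005, 184.6) [0.5601 0.1897 0.048 ]
(275.6, 160.0) [0.3994 0.1455 0.048 ]
(322.0, 167.6) [0.509  0.2309 0.048 ]
```

Request:
{"method": "servo_tool", "body": {
  "increments": [
    {"claw": 0,"x": 0.86,"y": 0.94,"z": 0,"az": 0.93},
    {"claw": 0,"x": 0.86,"y": 0.94,"z": 0,"az": 0.93},
    {"claw": 0,"x": 0.86,"y": 0.94,"z": 0,"az": 0.93},
    {"claw": 0,"x": 0.86,"y": 0.94,"z": 0,"az": 0.93},
    {"claw": 0,"x": 0.86,"y": 0.94,"z": 0,"az": 0.93}
  ]
}}

```text
schema error: expected keys claw, x, y, z, ax, ay, az
```

Request:
{"method": "servo_tool", "body": {
  "increments": [
    {"claw": 0,"x": 0.86,"y": 0.94,"z": 0,"az": 0.93},
    {"claw": 0,"x": 0.86,"y": 0.94,"z": 0,"az": 0.93},
    {"claw": 0,"x": 0.86,"y": 0.94,"z": 0,"az": 0.93},
    {"claw": 0,"x": 0.86,"y": 0.94,"z": 0,"az": 0.93},
    {"claw": 0,"x": 0.86,"y": 0.94,"z": 0,"az": 0.93}
  ]
}}

```text
schema error: expected keys claw, x, y, z, ax, ay, az
```

```bash
python3 - <<'E'
from h import *
snap('wrist','w1'); s=env.get_state(); print(s['clock'],s['tcp_pos'],s['orientation'],s['wrist_force'])
K,T,_=load('w1'); print(proj(K,T,[.511,-.189,.109]),proj(K,T,[.477,-.148,.115]))
E
```

```text
0.2 [ 0.18779848 -0.54318454  0.24772459] [-5.63268213e-04  9.86188760e-01  1.65624312e-01 -1.11319471e-05] [-0.88248932  0.42531758  0.48866172]
[-293.84766883 -807.65373675] [-417.58934938 -757.50642411]
```

View pics/w1.png

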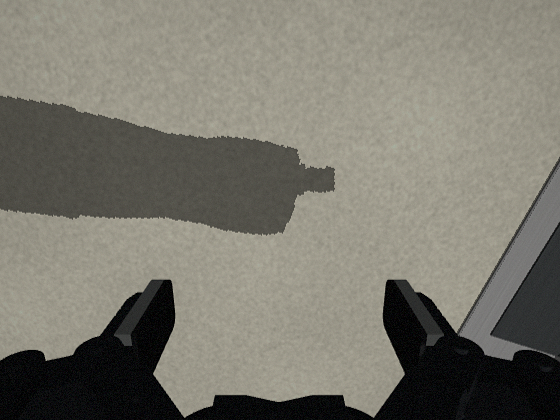

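The move was refused because every row needs all seven keys. The picture shows the scene hasn't changed.

Request:
{"method": "servo_tool", "body": {
  "increments": [
    {"claw": 0,"x": 0.86,"y": 0.94,"z": 0,"ax": 0,"ay": 0,"az": 0.93},
    {"claw": 0,"x": 0.86,"y": 0.94,"z": 0,"ax": 0,"ay": 0,"az": 0.93},
    {"claw": 0,"x": 0.86,"y": 0.94,"z": 0,"ax": 0,"ay": 0,"az": 0.93},
    {"claw": 0,"x": 0.86,"y": 0.94,"z": 0,"ax": 0,"ay": 0,"az": 0.93},
    {"claw": 0,"x": 0.86,"y": 0.94,"z": 0,"ax": 0,"ay": 0,"az": 0.93}
  ]
}}

```text
clock: 0.7
tcp_pos: [0.296, -0.4249, 0.2482]
orientation: [-0.0, 0.881, 0.474, 0.0]
wrist_force: [-0.7, -0.1, -1.0]
finger_gap: 0.0857
```

Request:
{"method": "servo_tool", "body": {
  "increments": [
    {"claw": 0,"x": 0.86,"y": 0.94,"z": 0,"ax": 0,"ay": 0,"az": 0.93},
    {"claw": 0,"x": 0.86,"y": 0.94,"z": 0,"ax": 0,"ay": 0,"az": 0.93},
    {"claw": 0,"x": 0.86,"y": 0.94,"z": 0,"ax": 0,"ay": 0,"az": 0.93},
    {"claw": 0,"x": 0.86,"y": 0.94,"z": 0,"ax": 0,"ay": 0,"az": 0.93},
    {"claw": 0,"x": 0.86,"y": 0.94,"z": 0,"ax": 0,"ay": 0,"az": 0.93}
  ]
}}

```text
clock: 1.2
tcp_pos: [0.4035, -0.3073, 0.2482]
orientation: [-0.0, 0.683, 0.73, 0.0]
wrist_force: [0.8, -0.0, 0.0]
finger_gap: 0.0852
```

```bash
python3 - <<'E'
from h import *
snap('wrist','w2'); s=env.get_state(); print(s['clock'],s['tcp_pos'],s['orientation'],s['wrist_force'])
K,T,_=load('w2'); print(proj(K,T,[.511,-.189,.109]),proj(K,T,[.477,-.148,.115]))
E
```

```text
1.25 [ 0.40574414 -0.30423516  0.24827784] [-1.83514091e-04  6.80377033e-01  7.32860612e-01  1.54350106e-03] [2.11161801 3.27885341 0.20090747]
[452.5418488  41.5962819] [416.48226239 -36.97356335]
```

View pics/w2.png

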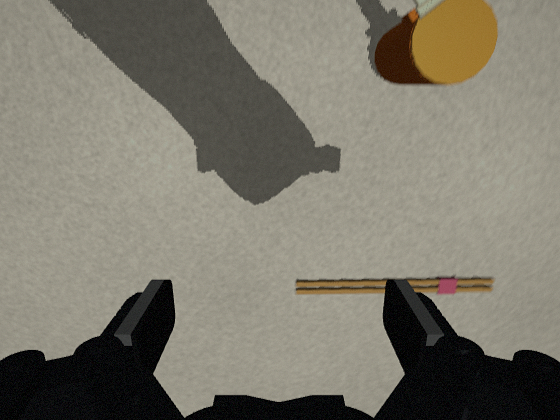

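The wrist view puts the cap at (455,39) against a prediction of (452,42), so the measurements agree. I'll continue to above the cup.

Request:
{"method": "servo_tool", "body": {
  "increments": [
    {"claw": 0,"x": 0.84,"y": 0.92,"z": 0,"ax": 0,"ay": 0,"az": 0.9},
    {"claw": 0,"x": 0.84,"y": 0.92,"z": 0,"ax": 0,"ay": 0,"az": 0.9},
    {"claw": 0,"x": 0.84,"y": 0.92,"z": 0,"ax": 0,"ay": 0,"az": 0.9},
    {"claw": 0,"x": 0.84,"y": 0.92,"z": 0,"ax": 0,"ay": 0,"az": 0.9},
    {"claw": 0,"x": 0.84,"y": 0.92,"z": 0,"ax": 0,"ay": 0,"az": 0.9}
  ]
}}

```text
clock: 1.75
tcp_pos: [0.5084, -0.1926, 0.2482]
orientation: [-0.0, 0.425, 0.905, 0.0]
wrist_force: [0.9, 0.5, 0.6]
finger_gap: 0.0856
```

Request:
{"method": "servo_tool", "body": {
  "increments": [
    {"claw": 0,"x": 0,"y": 0,"z": 0,"ax": 0,"ay": 0,"az": 0},
    {"claw": 0,"x": 0,"y": 0,"z": 0,"ax": 0,"ay": 0,"az": 0}
  ]
}}

```text
clock: 1.95
tcp_pos: [0.5079, -0.1931, 0.248]
orientation: [-0.0, 0.427, 0.904, -0.0]
wrist_force: [-0.5, -0.9, -0.4]
finger_gap: 0.0854
```

```bash
python3 - <<'E'
from m1 import *
im=snap('wrist','w3'); s=env.get_state(); print(s['clock'],s['tcp_pos'],s['orientation'],s['wrist_force'])
K,T,_=load('w3'); print(proj(K,T,[.511,-.189,.109]),proj(K,T,[.477,-.148,.115]))
E
```

```text
2.0 [ 0.50747128 -0.19367868  0.24807739] [-3.20771528e-04  4.27394642e-01  9.04065095e-01 -1.49313047e-04] [ 0.98366495 -0.91336909  0.46609506]
[286.42082218 200.98862169] [286.92792439 130.0191295 ]
```

View pics/w3.png

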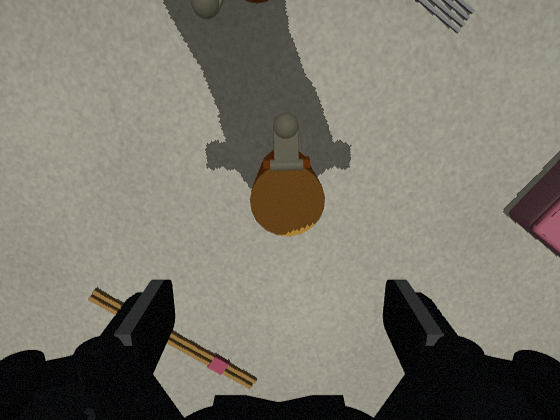

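The cap is at (287.5,199.5) and the ball at (286.5,126), so the lever is aligned with tool x. I'll triangulate using w2, w3, top and scene.

```bash
python3 - <<'E'
from m1 import *
D={k:load(k) for k in('w2','w3','top0','scene0')}
def cap(f,seed):
    K,T,im=D[f]; h=cv2.cvtColor(im,cv2.COLOR_RGB2HSV); print(f,h[seed[1],seed[0]])
    m=cv2.inRange(h,(13,150,90),(26,255,255)); n,l=cv2.connectedComponents(m); q=(l==l[seed[1],seed[0]]).astype(np.uint8)
    c,_=cv2.findContours(q,cv2.RETR_EXTERNAL,cv2.CHAIN_APPROX_NONE); c=max(c,key=cv2.contourArea); e=cv2.fitEllipse(cv2.convexHull(c)); print(e); return e[0]
p2=cap('w2',(455,39));p3=cap('w3',(287,200));pt=cap('top0',(360,229));ps=cap('scene0',(197,232))
R=lambda f,p:ray(D[f][0],D[f][1],p)
print(tri([R('w2',p2),R('w3',p3)]));print(tri([R('w2',p2),R('w3',p3),R('top0',pt),R('scene0',ps)]))
print(tri([R('w3',p3),R('scene0',ps)]))
P=onz(*D['w3'][:2],p3,.109);B=onz(*D['w3'][:2],(286.5,126),.112); print(P,B,np.degrees(np.arctan2(*(B-P)[[1,0]])),np.hypot(*(B-P)[:2]))
s=env.get_state()['orientation']; print(np.degrees(2*np.arctan2(s[2],s[1])))
E
```

```text
w2 [ 20 175 160]
((449.7388916015625, 36.79837417602539), (89.28699493408203, 96.14476013183594), 58.4995231628418)
w3 [ 19 203  93]
((286.99163818359375, 199.9660186767578), (70.12409973144531, 73.61256408691406), 90.21293640136719)
top0 [ 20 170 177]
((358.4303283691406, 229.5202178955078), (18.66879653930664, 20.138347625732422), 28.491731643676758)
scene0 [ 19 219 157]
((196.3424530029297, 230.9932403564453), (19.68514633178711, 23.337491989135742), 64.16695404052734)
(array([ 0.50930842, -0.18708251,  0.11029807]), [np.float64(0.0013991213063811756), np.float64(0.0013991213063810188)])
(array([ 0.5110011 , -0.18702514,  0.10484929]), [np.float64(0.0016161633627603958), np.float64(0.0019897889125371593), np.float64(0.0011343054107499546), np.float64(0.0007647830204429963)])
(array([ 0.51166388, -0.18839936,  0.10573671]), [np.float64(0.0004271845020302718), np.float64(0.00042718450203036297)])
[ 0.51081589 -0.18810672  0.109     ] [ 0.47522476 -0.14624469  0.112     ] 130.37121353176514 0.05494686672767991
129.3953349565769
```

Cup axis is about (0.511,-0.188), rim about 0.105 to 0.11, yaw 130.4°. Everything is consistent with the given sizes. I'll centre and descend to TCP z of about 0.073.

Request:
{"method": "servo_tool", "body": {
  "increments": [
    {"claw": 0,"x": 0.14,"y": 0.2,"z": -0.6,"ax": 0,"ay": 0,"az": 0.12},
    {"claw": 0,"x": 0,"y": 0,"z": -0.8,"ax": 0,"ay": 0,"az": 0},
    {"claw": 0,"x": 0,"y": 0,"z": -0.8,"ax": 0,"ay": 0,"az": 0},
    {"claw": 0,"x": 0,"y": 0,"z": -0.8,"ax": 0,"ay": 0,"az": 0},
    {"claw": 0,"x": 0,"y": 0,"z": -0.6,"ax": 0,"ay": 0,"az": 0}
  ]
}}

```text
clock: 2.5
tcp_pos: [0.51, -0.1895, 0.1571]
orientation: [-0.001, 0.421, 0.907, -0.0]
wrist_force: [-0.2, 0.6, -0.4]
finger_gap: 0.0854
```

```bash
python3 - <<'E'
from m1 import *
im=snap('wrist','w4'); s=env.get_state(); print(s['clock'],s['tcp_pos'],s['orientation'],s['wrist_force'])
K,T,_=load('w4'); print(proj(K,T,[.511,-.188,.109]))
E
```

```text
2.55 [ 0.508909   -0.18892439  0.1548425 ] [-2.35035208e-03  4.20763867e-01  9.07167152e-01  5.78672283e-05] [-0.96096048  0.67394975 -1.76640268]
[283.70740888 251.52811717]
```

View pics/w4.png

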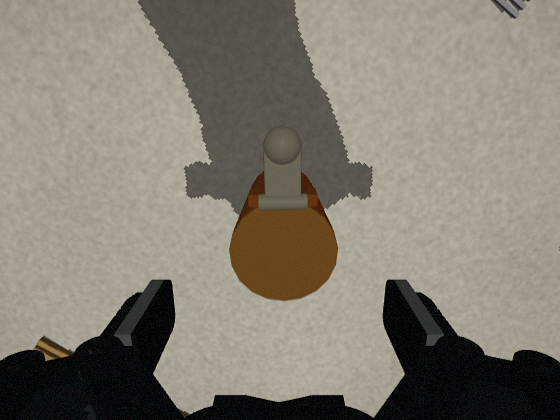

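The cup is centred between the jaws (cap (284,248), jaw mid about 280). Continuing down and gripping.

Request:
{"method": "servo_tool", "body": {
  "increments": [
    {"claw": 0,"x": 0.06,"y": 0.05,"z": -0.8,"ax": 0,"ay": 0,"az": 0},
    {"claw": 0,"x": 0,"y": 0,"z": -0.8,"ax": 0,"ay": 0,"az": 0},
    {"claw": 0,"x": 0,"y": 0,"z": -0.8,"ax": 0,"ay": 0,"az": 0},
    {"claw": 0,"x": 0,"y": 0,"z": -0.6,"ax": 0,"ay": 0,"az": 0},
    {"claw": 0,"x": 0,"y": 0,"z": -0.25,"ax": 0,"ay": 0,"az": 0}
  ]
}}

```text
clock: 3.05
tcp_pos: [0.5115, -0.1878, 0.0761]
orientation: [-0.001, 0.42, 0.907, 0.0]
wrist_force: [-0.0, 0.5, -0.5]
finger_gap: 0.0852
```

Request:
{"method": "servo_tool", "body": {
  "increments": [
    {"claw": 0.1,"x": 0,"y": 0,"z": 0,"ax": 0,"ay": 0,"az": 0},
    {"claw": 0.2,"x": 0,"y": 0,"z": 0,"ax": 0,"ay": 0,"az": 0},
    {"claw": 0.3,"x": 0,"y": 0,"z": 0,"ax": 0,"ay": 0,"az": 0}
  ],
  "newtons": 30
}}

```text
clock: 3.35
tcp_pos: [0.5134, -0.1879, 0.0782]
orientation: [0.001, 0.419, 0.908, -0.0]
wrist_force: [-1.0, -0.3, 0.8]
finger_gap: 0.0599
```

Request:
{"method": "servo_tool", "body": {
  "increments": [
    {"claw": 0.5,"x": 0,"y": 0,"z": 0,"ax": 0,"ay": 0,"az": 0},
    {"claw": 0.5,"x": 0,"y": 0,"z": 0,"ax": 0,"ay": 0,"az": 0},
    {"claw": 0.5,"x": 0,"y": 0,"z": 0,"ax": 0,"ay": 0,"az": 0},
    {"claw": 0.5,"x": 0,"y": 0,"z": 0,"ax": 0,"ay": 0,"az": 0}
  ],
  "newtons": 30
}}

```text
clock: 3.75
tcp_pos: [0.5133, -0.188, 0.0784]
orientation: [0.001, 0.419, 0.908, -0.001]
wrist_force: [-1.6, -1.5, 5.8]
finger_gap: 0.0571
```

```bash
python3 - <<'E'
from m1 import *
im=snap('wrist','w5'); im=snap('scene','s5');s=env.get_state(); print(s['clock'],s['tcp_pos'],s['orientation'],s['wrist_force'],s['finger_gap'])
cv2.imwrite('pics/s5c.png',cv2.resize(im[130:290,120:300],None,fx=4,fy=4,interpolation=cv2.INTER_CUBIC)[:,:,::-1])
E
```

```text
3.85 [ 0.5133418  -0.18800117  0.07844348] [ 1.06180744e-03  4.19357041e-01  9.07820585e-01 -5.73996985e-04] [-1.9542349  -1.40366712  5.74956076] 0.05686646262500312
```

View pics/w5.png

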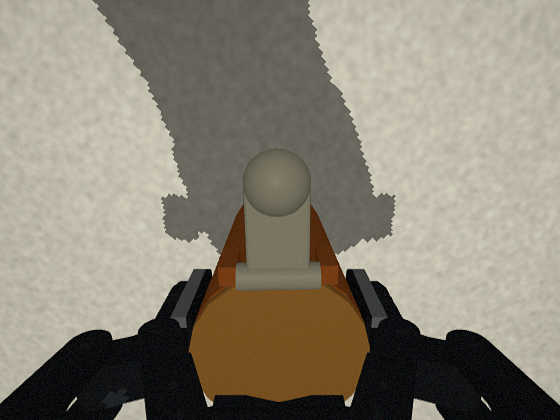

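View pics/s5c.png

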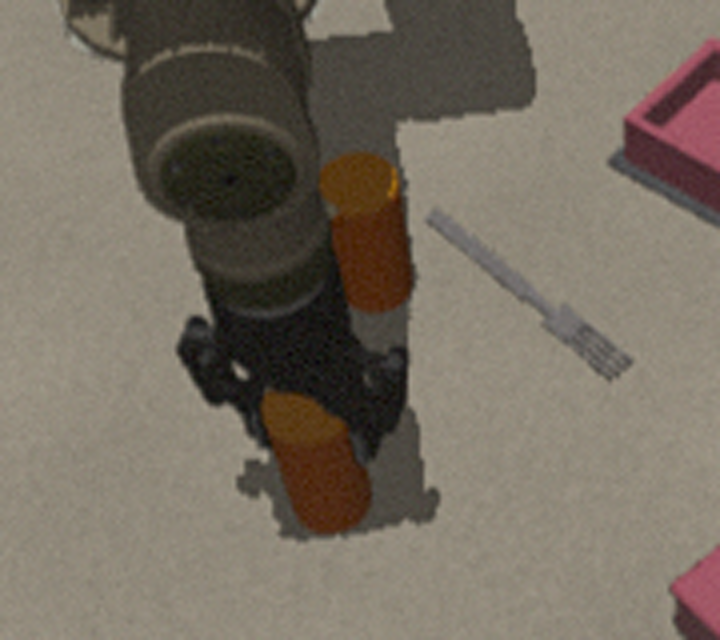

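Gripped at a 57 mm gap, but TCP z of 0.078 is at the high end of the wall band. I'll regrip 6 mm lower and also shift 2 mm to centre.

Request:
{"method": "servo_tool", "body": {
  "increments": [
    {"claw": 0.15,"x": 0,"y": 0,"z": 0,"ax": 0,"ay": 0,"az": 0},
    {"claw": 0.15,"x": 0,"y": 0,"z": 0,"ax": 0,"ay": 0,"az": 0},
    {"claw": 0.15,"x": -0.06,"y": 0,"z": -0.24,"ax": 0,"ay": 0,"az": 0},
    {"claw": 0.15,"x": 0,"y": 0,"z": 0,"ax": 0,"ay": 0,"az": 0},
    {"claw": 0.3,"x": 0,"y": 0,"z": 0,"ax": 0,"ay": 0,"az": 0}
  ],
  "newtons": 30
}}

```text
clock: 4.35
tcp_pos: [0.5109, -0.1869, 0.0705]
orientation: [-0.001, 0.419, 0.908, 0.0]
wrist_force: [0.6, 0.1, -0.7]
finger_gap: 0.0605
```

Request:
{"method": "servo_tool", "body": {
  "increments": [
    {"claw": 0.5,"x": 0,"y": 0,"z": 0,"ax": 0,"ay": 0,"az": 0},
    {"claw": 0.5,"x": 0,"y": 0,"z": 0,"ax": 0,"ay": 0,"az": 0},
    {"claw": 0.5,"x": 0,"y": 0,"z": 0,"ax": 0,"ay": 0,"az": 0},
    {"claw": 0.5,"x": 0,"y": 0,"z": 0,"ax": 0,"ay": 0,"az": 0}
  ],
  "newtons": 30
}}

```text
clock: 4.75
tcp_pos: [0.5112, -0.1872, 0.0711]
orientation: [-0.0, 0.419, 0.908, 0.0]
wrist_force: [-0.8, 0.6, 1.0]
finger_gap: 0.0565
```

Request:
{"method": "servo_tool", "body": {
  "increments": [
    {"claw": 0.5,"x": 0,"y": 0,"z": 0.2,"ax": 0,"ay": 0,"az": 0},
    {"claw": 0.5,"x": 0,"y": 0,"z": 0.4,"ax": 0,"ay": 0,"az": 0},
    {"claw": 0.5,"x": 0,"y": 0,"z": 0.8,"ax": 0,"ay": 0,"az": 0},
    {"claw": 0.5,"x": 0,"y": 0,"z": 0.8,"ax": 0,"ay": 0,"az": 0},
    {"claw": 0.5,"x": 0,"y": 0,"z": 0.8,"ax": 0,"ay": 0,"az": 0}
  ]
}}

```text
clock: 5.25
tcp_pos: [0.5113, -0.1872, 0.1472]
orientation: [-0.0, 0.419, 0.908, 0.0]
wrist_force: [0.4, -0.5, -3.3]
finger_gap: 0.0566
```

Request:
{"method": "servo_tool", "body": {
  "increments": [
    {"claw": 0.5,"x": 0,"y": 0,"z": 0.8,"ax": 0,"ay": 0,"az": 0},
    {"claw": 0.5,"x": 0,"y": 0,"z": 0.6,"ax": 0,"ay": 0,"az": 0},
    {"claw": 0.5,"x": 0,"y": 0,"z": 0,"ax": 0,"ay": 0,"az": 0}
  ]
}}

```text
clock: 5.55
tcp_pos: [0.5128, -0.188, 0.1839]
orientation: [0.003, 0.419, 0.908, -0.0]
wrist_force: [0.8, -0.4, -3.5]
finger_gap: 0.0562
```

```bash
python3 - <<'E'
from m1 import *
im=snap('wrist','w6'); im=snap('scene','s6');s=env.get_state(); print(s['clock'],s['tcp_pos'],s['orientation'],s['wrist_force'],s['finger_gap'])
cv2.imwrite('pics/s6c.png',cv2.resize(im[100:260,120:300],None,fx=4,fy=4,interpolation=cv2.INTER_CUBIC)[:,:,::-1])
E
```

```text
5.65 [ 0.5114456  -0.18726909  0.18119546] [3.45832252e-04 4.19203125e-01 9.07892405e-01 4.13360435e-05] [-0.52451414  0.23444222 -3.73575708] 0.05635670499795914
```

View pics/w6.png

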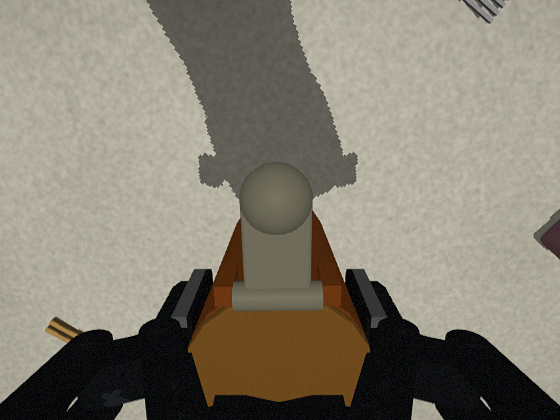

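View pics/s6c.png

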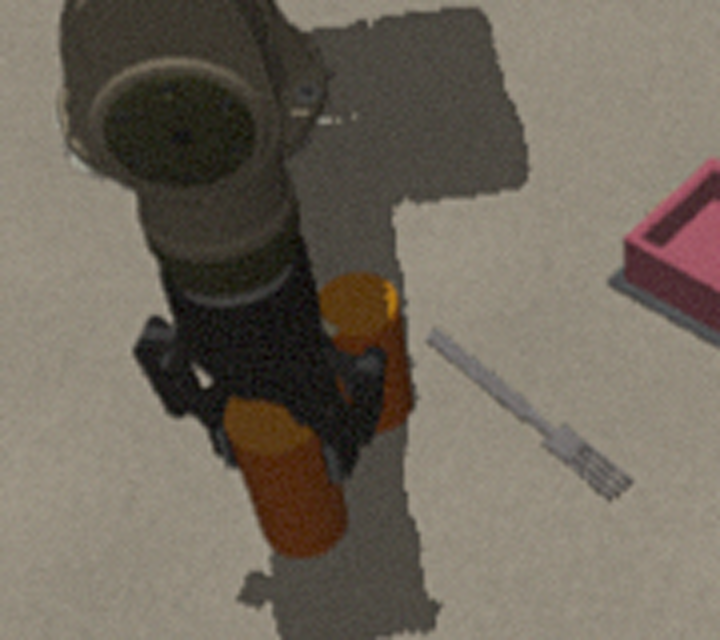

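Held and upright, at 3.5 N and a 56 mm gap. The foot is about 71 mm below the TCP. I'll move to a viewpoint near the well, about 0.09 m short of it along the tool's -x.

Request:
{"method": "servo_tool", "body": {
  "increments": [
    {"claw": 0.5,"x": 0.08,"y": 0.5,"z": 0,"ax": 0,"ay": 0,"az": 0},
    {"claw": 0.5,"x": 0.16,"y": 0.9,"z": 0,"ax": 0,"ay": 0,"az": 0},
    {"claw": 0.5,"x": 0.16,"y": 1,"z": 0,"ax": 0,"ay": 0,"az": 0},
    {"claw": 0.5,"x": 0.16,"y": 1,"z": 0,"ax": 0,"ay": 0,"az": 0},
    {"claw": 0.5,"x": 0.16,"y": 1,"z": 0,"ax": 0,"ay": 0,"az": 0}
  ]
}}

```text
clock: 6.15
tcp_pos: [0.5285, -0.0752, 0.1798]
orientation: [-0.001, 0.419, 0.908, 0.0]
wrist_force: [0.1, 0.1, -2.1]
finger_gap: 0.0566
```

Request:
{"method": "servo_tool", "body": {
  "increments": [
    {"claw": 0.5,"x": 0.16,"y": 1,"z": 0,"ax": 0,"ay": 0,"az": 0},
    {"claw": 0.5,"x": 0.16,"y": 1,"z": 0,"ax": 0,"ay": 0,"az": 0},
    {"claw": 0.5,"x": 0.16,"y": 1,"z": 0,"ax": 0,"ay": 0,"az": 0},
    {"claw": 0.5,"x": 0.16,"y": 1,"z": 0,"ax": 0,"ay": 0,"az": 0},
    {"claw": 0.5,"x": 0.16,"y": 1,"z": 0,"ax": 0,"ay": 0,"az": 0}
  ]
}}

```text
clock: 6.65
tcp_pos: [0.5483, 0.0498, 0.1798]
orientation: [-0.001, 0.419, 0.908, -0.0]
wrist_force: [-0.3, 0.9, -3.2]
finger_gap: 0.0562
```

Request:
{"method": "servo_tool", "body": {
  "increments": [
    {"claw": 0.5,"x": 0.16,"y": 1,"z": 0,"ax": 0,"ay": 0,"az": 0},
    {"claw": 0.5,"x": 0.16,"y": 1,"z": 0,"ax": 0,"ay": 0,"az": 0},
    {"claw": 0.5,"x": 0.16,"y": 0.9,"z": 0,"ax": 0,"ay": 0,"az": 0},
    {"claw": 0.5,"x": 0.16,"y": 0.7,"z": 0,"ax": 0,"ay": 0,"az": 0},
    {"claw": 0.5,"x": 0,"y": 0,"z": 0,"ax": 0,"ay": 0,"az": 0}
  ]
}}

```text
clock: 7.15
tcp_pos: [0.5649, 0.1403, 0.18]
orientation: [-0.001, 0.418, 0.909, 0.0]
wrist_force: [-0.0, 0.5, -3.5]
finger_gap: 0.0563
```

```bash
python3 - <<'E'
from m1 import *
im=snap('wrist','w7');s=env.get_state(); print(s['clock'],s['tcp_pos'],s['orientation'],s['wrist_force'],s['finger_gap'])
K,T,_=load('w7'); print(proj(K,T,[.509,.231,.048]))
E
```

```text
7.2 [0.5647904  0.13903906 0.18015409] [-6.19947253e-04  4.18229037e-01  9.08341285e-01 -4.44764074e-04] [-0.56011041 -0.15020606 -3.35953592] 0.056204323645502555
[305.5482257   50.79153499]
```

View pics/w7.png

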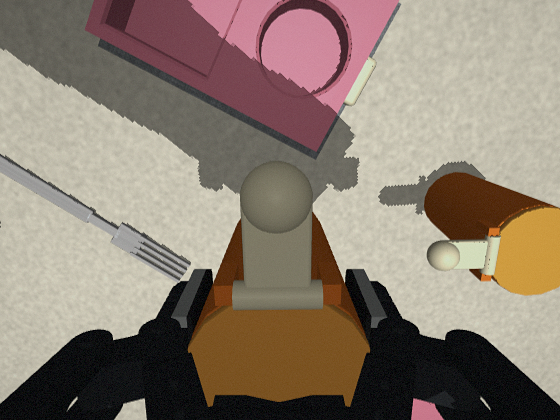

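The well rim circle spans about x 257–352 and y 0–98 (centre about (304.5,48.7)), against a prediction of (305.5,50.8). I'll fit it and triangulate.

```bash
python3 - <<'E'
from m1 import *
W=load('w7');A=load('top0');B=load('scene0')
# project 59mm circle at z=.048 as check of extents
for c in [(.5095,.2308),(.5095,.232),(.508,.231)]:
    q=np.array([proj(W[0],W[1],[c[0]+.0295*np.cos(t),c[1]+.0295*np.sin(t),.048]) for t in np.linspace(0,6.28,60)]); print(c,q.min(0).round(1),q.max(0).round(1))
print(tri([ray(*W[:2],(304.5,48.7)),ray(*A[:2],(218.9,236.6)),ray(*B[:2],(322,167.6))]))
print(tri([ray(*W[:2],(304.5,48.7)),ray(*A[:2],(218.9,236.6))]))
print(onz(*W[:2],(304.5,48.7),.048))
# lunchbox near corner check
im=cv2.resize(W[2][0:130,220:400],None,fx=4,fy=4,interpolation=cv2.INTER_CUBIC);cv2.imwrite('pics/w7c.png',im[:,:,::-1])
E
```

```text
(0.5095, 0.2308) [260.6   0.5] [351.2  98.9]
(0.5095, 0.232) [261.8  -1.1] [352.5  97.5]
(0.508, 0.231) [259.1  -1.5] [349.8  97.2]
(array([0.50786156, 0.23151767, 0.04658453]), [np.float64(0.0002828524357955403), np.float64(0.00043022586703117435), np.float64(0.00036031025056595614)])
(array([0.507727  , 0.2312944 , 0.04712353]), [np.float64(0.00031394126409479533), np.float64(0.000313941264094907)])
[0.50764585 0.23148594 0.048     ]
```

View pics/w7c.png

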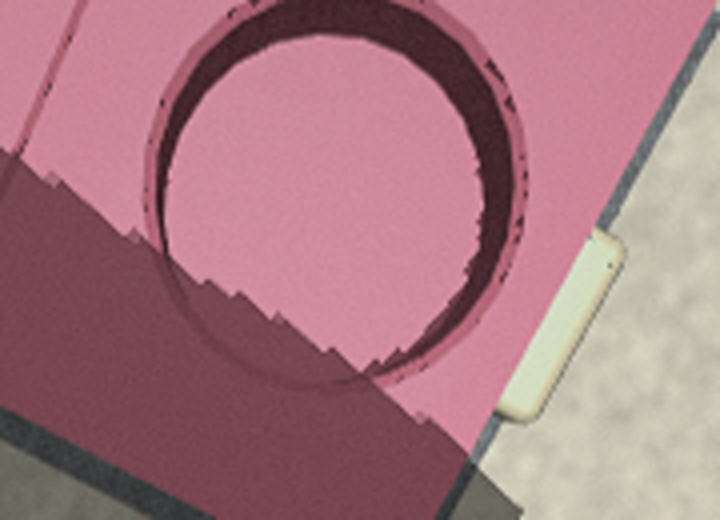

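Well centre comes out at (0.508,0.2313), rim z about 0.047, as given. Moving over it.

Request:
{"method": "servo_tool", "body": {
  "increments": [
    {"claw": 0.5,"x": -0.57,"y": 0.92,"z": 0,"ax": 0,"ay": 0,"az": 0},
    {"claw": 0.5,"x": -0.57,"y": 0.92,"z": 0,"ax": 0,"ay": 0,"az": 0},
    {"claw": 0.5,"x": -0.57,"y": 0.92,"z": -0.4,"ax": 0,"ay": 0,"az": 0},
    {"claw": 0.5,"x": -0.37,"y": 0.62,"z": -0.5,"ax": 0,"ay": 0,"az": 0},
    {"claw": 0.5,"x": -0.19,"y": 0.31,"z": -0.4,"ax": 0,"ay": 0,"az": 0}
  ]
}}

```text
clock: 7.7
tcp_pos: [0.5073, 0.2303, 0.1478]
orientation: [-0.0, 0.419, 0.908, -0.0]
wrist_force: [0.3, -0.0, -2.7]
finger_gap: 0.0562
```

Request:
{"method": "servo_tool", "body": {
  "increments": [
    {"claw": 0.5,"x": 0,"y": 0,"z": -0.4,"ax": 0,"ay": 0,"az": 0},
    {"claw": 0.5,"x": 0,"y": 0,"z": 0,"ax": 0,"ay": 0,"az": 0},
    {"claw": 0.5,"x": 0,"y": 0,"z": 0,"ax": 0,"ay": 0,"az": 0}
  ]
}}

```text
clock: 8.0
tcp_pos: [0.5091, 0.2291, 0.1384]
orientation: [0.0, 0.42, 0.908, -0.0]
wrist_force: [0.9, -0.6, -3.6]
finger_gap: 0.0566
```

```bash
python3 - <<'E'
from m1 import *
im=snap('scene','s8');s=env.get_state(); print(s['clock'],s['tcp_pos'],s['orientation'],s['wrist_force'],s['finger_gap'])
im=snap('wrist','w8');s=env.get_state(); print(s['tcp_pos'])
im=load('s8')[2]; cv2.imwrite('pics/s8c.png',cv2.resize(im[60:220,240:420],None,fx=4,fy=4,interpolation=cv2.INTER_CUBIC)[:,:,::-1])
E
```

```text
8.05 [0.50944607 0.22914625 0.13880088] [3.14527854e-04 4.19917255e-01 9.07562336e-01 7.42369612e-05] [-0.56329489  0.64420267 -3.8470926 ] 0.05658858293587357
[0.50957328 0.22930538 0.13905479]
```

View pics/s8c.png

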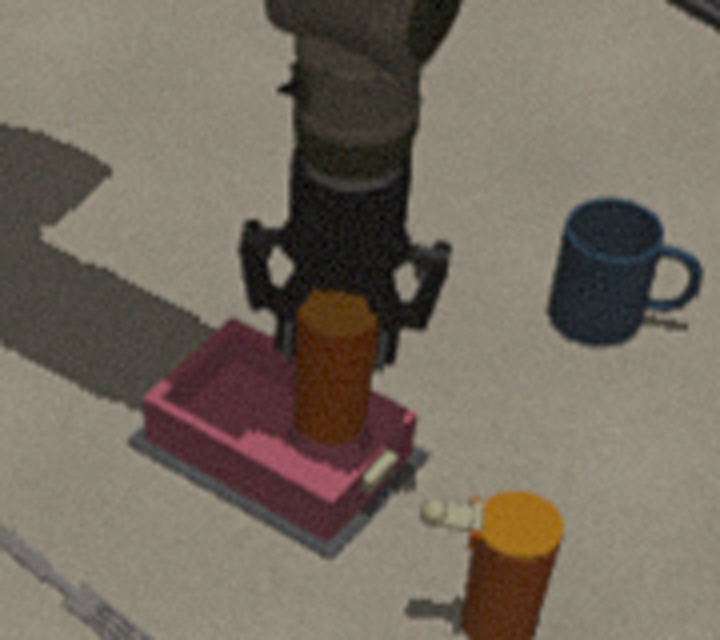

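View pics/w8.png

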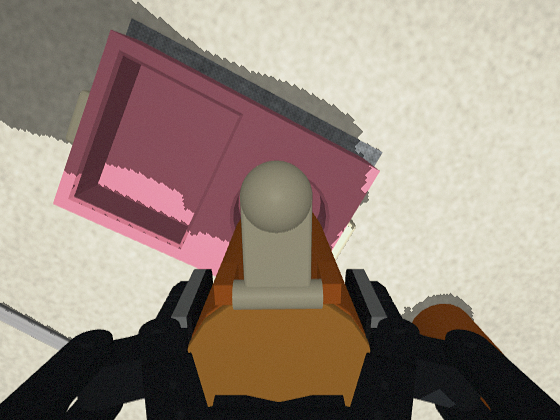

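Request:
{"method": "servo_tool", "body": {
  "increments": [
    {"claw": 0.5,"x": -0.06,"y": 0.09,"z": -0.3,"ax": 0,"ay": 0,"az": 0},
    {"claw": 0.5,"x": 0,"y": 0,"z": -0.2,"ax": 0,"ay": 0,"az": 0},
    {"claw": 0.5,"x": 0,"y": 0,"z": 0,"ax": 0,"ay": 0,"az": 0},
    {"claw": 0.5,"x": 0,"y": 0,"z": 0,"ax": 0,"ay": 0,"az": 0}
  ]
}}

```text
clock: 8.5
tcp_pos: [0.5069, 0.2322, 0.1258]
orientation: [-0.0, 0.419, 0.908, -0.0]
wrist_force: [0.4, -0.1, -2.4]
finger_gap: 0.0562
```

Request:
{"method": "servo_tool", "body": {
  "increments": [
    {"claw": 0.5,"x": 0,"y": 0,"z": -0.2,"ax": 0,"ay": 0,"az": 0},
    {"claw": 0.5,"x": 0,"y": 0,"z": -0.2,"ax": 0,"ay": 0,"az": 0},
    {"claw": 0.5,"x": 0,"y": 0,"z": -0.2,"ax": 0,"ay": 0,"az": 0},
    {"claw": 0.5,"x": 0,"y": 0,"z": 0,"ax": 0,"ay": 0,"az": 0}
  ]
}}

```text
clock: 8.9
tcp_pos: [0.5064, 0.2321, 0.11]
orientation: [-0.001, 0.419, 0.908, -0.001]
wrist_force: [0.1, -0.5, -3.8]
finger_gap: 0.0562
```

The foot is 9 mm into the well with no contact force. Continuing.

Request:
{"method": "servo_tool", "body": {
  "increments": [
    {"claw": 0.5,"x": 0.03,"y": 0,"z": -0.2,"ax": 0,"ay": 0,"az": 0},
    {"claw": 0.5,"x": 0,"y": 0,"z": -0.2,"ax": 0,"ay": 0,"az": 0},
    {"claw": 0.5,"x": 0,"y": 0,"z": -0.2,"ax": 0,"ay": 0,"az": 0},
    {"claw": 0.5,"x": 0,"y": 0,"z": -0.2,"ax": 0,"ay": 0,"az": 0},
    {"claw": 0.5,"x": 0,"y": 0,"z": 0,"ax": 0,"ay": 0,"az": 0}
  ]
}}

```text
clock: 9.4
tcp_pos: [0.5072, 0.2321, 0.0901]
orientation: [-0.001, 0.419, 0.908, -0.001]
wrist_force: [-0.4, -0.1, -2.8]
finger_gap: 0.056
```

Request:
{"method": "servo_tool", "body": {
  "increments": [
    {"claw": 0.5,"x": 0,"y": 0,"z": -0.08,"ax": 0,"ay": 0,"az": 0},
    {"claw": 0.5,"x": 0,"y": 0,"z": 0,"ax": 0,"ay": 0,"az": 0},
    {"claw": 0.5,"x": 0,"y": 0,"z": 0,"ax": 0,"ay": 0,"az": 0}
  ]
}}

```text
clock: 9.7
tcp_pos: [0.508, 0.2323, 0.0892]
orientation: [0.0, 0.419, 0.908, 0.0]
wrist_force: [0.7, -0.4, -2.0]
finger_gap: 0.0563
```

Request:
{"method": "servo_tool", "body": {
  "increments": [
    {"claw": 0.5,"x": 0,"y": 0,"z": -0.08,"ax": 0,"ay": 0,"az": 0},
    {"claw": 0.5,"x": 0,"y": 0,"z": 0,"ax": 0,"ay": 0,"az": 0},
    {"claw": 0.5,"x": 0,"y": 0,"z": 0,"ax": 0,"ay": 0,"az": 0}
  ]
}}

```text
clock: 10.0
tcp_pos: [0.5078, 0.2322, 0.0871]
orientation: [0.0, 0.419, 0.908, 0.0]
wrist_force: [-1.2, 0.6, -2.3]
finger_gap: 0.0561
```

Request:
{"method": "servo_tool", "body": {
  "increments": [
    {"claw": 0.5,"x": 0,"y": 0,"z": -0.06,"ax": 0,"ay": 0,"az": 0},
    {"claw": 0.5,"x": 0,"y": 0,"z": 0,"ax": 0,"ay": 0,"az": 0},
    {"claw": 0.5,"x": 0,"y": 0,"z": 0,"ax": 0,"ay": 0,"az": 0}
  ]
}}

```text
clock: 10.3
tcp_pos: [0.5083, 0.2322, 0.0862]
orientation: [0.001, 0.419, 0.908, 0.0]
wrist_force: [-0.8, -2.7, 2.9]
finger_gap: 0.0565
```

The floor contact shows in the force (−2.3 → +2.9 N) at TCP z 0.086, which puts the foot at about 0.015. Opening.

Request:
{"method": "servo_tool", "body": {
  "increments": [
    {"claw": 0.2,"x": 0,"y": 0,"z": 0,"ax": 0,"ay": 0,"az": 0},
    {"claw": 0.1,"x": 0,"y": 0,"z": 0,"ax": 0,"ay": 0,"az": 0},
    {"claw": 0,"x": 0,"y": 0,"z": 0,"ax": 0,"ay": 0,"az": 0},
    {"claw": 0,"x": 0,"y": 0,"z": 0,"ax": 0,"ay": 0,"az": 0}
  ]
}}

```text
clock: 10.7
tcp_pos: [0.5079, 0.2324, 0.0855]
orientation: [0.0, 0.419, 0.908, 0.0]
wrist_force: [-0.1, 0.3, -0.3]
finger_gap: 0.0855
```

```bash
python3 - <<'E'
from m1 import *
im=snap('wrist','w9');s=env.get_state(); print(s['clock'],s['tcp_pos'],s['wrist_force'],s['finger_gap'])
E
```

```text
10.75 [0.50783921 0.23233223 0.08550729] [-0.50846536  0.12189026  0.35319086] 0.08529443059784475
```

View pics/w9.png

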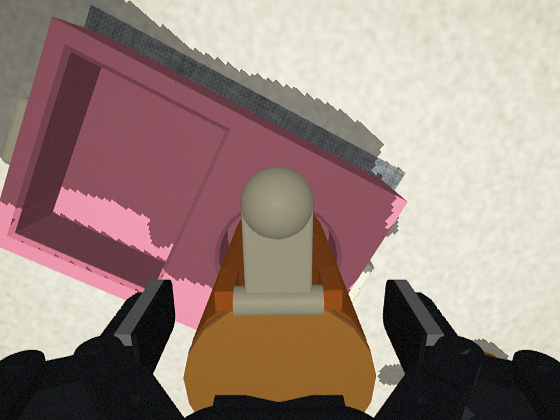

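The cup stands in the well and the fingers are clear of it. Rising straight up, then looking.

Request:
{"method": "servo_tool", "body": {
  "increments": [
    {"claw": 0,"x": 0,"y": 0,"z": 0.5,"ax": 0,"ay": 0,"az": 0},
    {"claw": 0,"x": 0,"y": 0,"z": 0.8,"ax": 0,"ay": 0,"az": 0},
    {"claw": 0,"x": 0,"y": 0,"z": 1,"ax": 0,"ay": 0,"az": 0},
    {"claw": 0,"x": 0,"y": 0,"z": 1,"ax": 0,"ay": 0,"az": 0},
    {"claw": 0,"x": 0,"y": 0,"z": 1,"ax": 0,"ay": 0,"az": 0}
  ]
}}

```text
clock: 11.25
tcp_pos: [0.5079, 0.2323, 0.1951]
orientation: [0.0, 0.419, 0.908, 0.0]
wrist_force: [0.7, -1.7, -0.3]
finger_gap: 0.0854
```

Request:
{"method": "servo_tool", "body": {
  "increments": [
    {"claw": 0,"x": 0,"y": 0,"z": 0.7,"ax": 0,"ay": 0,"az": 0},
    {"claw": 1,"x": 0,"y": 0,"z": 0,"ax": 0,"ay": 0,"az": 0},
    {"claw": 1,"x": 0,"y": 0,"z": 0,"ax": 0,"ay": 0,"az": 0}
  ]
}}

```text
clock: 11.55
tcp_pos: [0.508, 0.2323, 0.2109]
orientation: [0.0, 0.419, 0.908, 0.0]
wrist_force: [0.3, -0.1, 0.1]
finger_gap: 0.0588
```

```bash
python3 - <<'E'
from m1 import *
im=snap('wrist','w10');s=env.get_state(); print(s['clock'],s['tcp_pos'],s['wrist_force'],s['finger_gap'])
im=snap('scene','s10'); cv2.imwrite('pics/s10c.png',cv2.resize(im[60:220,240:420],None,fx=4,fy=4,interpolation=cv2.INTER_CUBIC)[:,:,::-1])
E
```

```text
11.6 [0.50747415 0.2321479  0.21004752] [-0.15627989 -0.16178481 -0.45226095] 0.05152433107817021
```

View pics/w10.png

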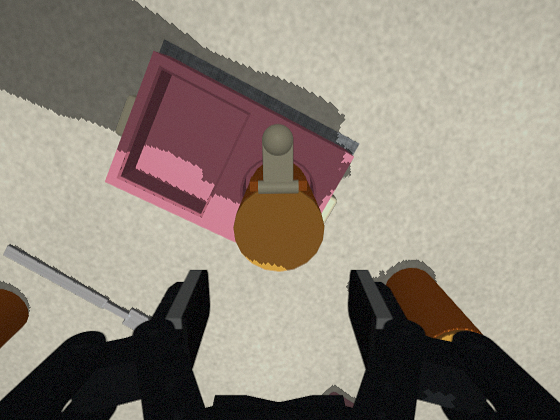

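View pics/s10c.png

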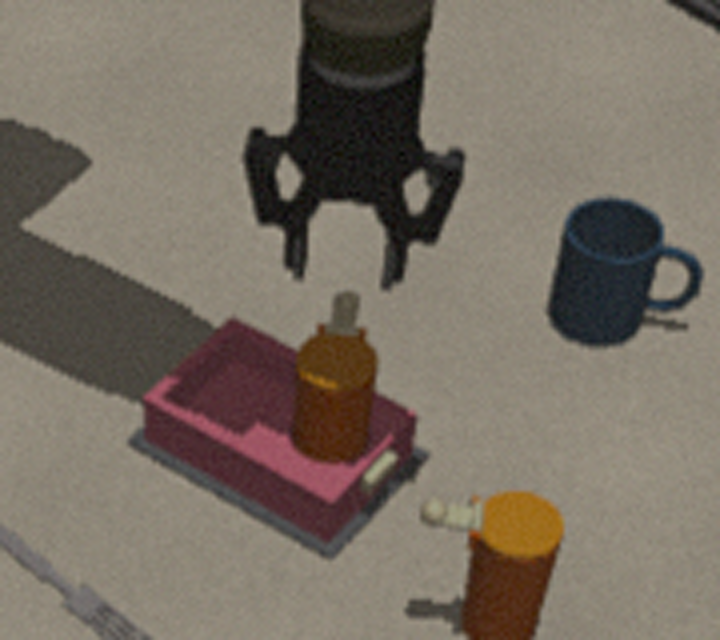

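The cup is upright in the well, with its ball at wrist (278,139.5) and scene (326.4,133.9). I'll triangulate the ball.

```bash
python3 - <<'E'
from m1 import *
W=load('w10');B=load('scene0')
pb=(278,139.5);ps=(347/4+240-.4,297/4+60-.4)
print(tri([ray(*W[:2],pb),ray(*B[:2],ps)]), onz(*W[:2],pb,.125))
c=onz(*W[:2],(279,228),.122);b=onz(*W[:2],pb,.125); print('cap',c, np.hypot(*(b-c)[:2]),np.degrees(np.arctan2(*(b-c)[[1,0]])))
s=env.get_state()['tcp_pos'];print(s,'predicted ball',s[:2]+.056*np.array([np.cos(np.radians(130.4)),np.sin(np.radians(130.4))]), proj(*W[:2],[.508,.232,.122]))
E
```

```text
(array([0.4725007 , 0.27294167, 0.12879861]), [np.float64(0.0004746892651243447), np.float64(0.0004746892651243357)]) [0.47245815 0.27226415 0.125     ]
cap [0.50889178 0.23053312 0.122     ] 0.055397546575615804 131.1228629931183
[0.50715599 0.23206418 0.20951031] predicted ball [0.47086128 0.27471032] [279.43823179 225.47144602]
```

Ball is at about (0.472,0.273), top about 0.134, so first touch should be near TCP z 0.151. Closing the fingers and moving over it.

Request:
{"method": "servo_tool", "body": {
  "increments": [
    {"claw": 1,"x": -0.5,"y": 0.6,"z": 0,"ax": 0,"ay": 0,"az": 0},
    {"claw": 1,"x": -0.5,"y": 0.6,"z": 0,"ax": 0,"ay": 0,"az": 0},
    {"claw": 1,"x": -0.38,"y": 0.4,"z": 0,"ax": 0,"ay": 0,"az": 0},
    {"claw": 1,"x": 0,"y": 0,"z": -0.5,"ax": 0,"ay": 0,"az": 0},
    {"claw": 1,"x": 0,"y": 0,"z": -0.5,"ax": 0,"ay": 0,"az": 0}
  ]
}}

```text
clock: 12.15
tcp_pos: [0.4733, 0.2722, 0.1843]
orientation: [0.0, 0.419, 0.908, -0.0]
wrist_force: [-0.3, 0.3, -0.1]
finger_gap: -0.0003
```

Request:
{"method": "servo_tool", "body": {
  "increments": [
    {"claw": 1,"x": 0,"y": 0,"z": -0.4,"ax": 0,"ay": 0,"az": 0},
    {"claw": 1,"x": 0,"y": 0,"z": -0.2,"ax": 0,"ay": 0,"az": 0},
    {"claw": 1,"x": 0,"y": 0,"z": 0,"ax": 0,"ay": 0,"az": 0},
    {"claw": 1,"x": 0,"y": 0,"z": 0,"ax": 0,"ay": 0,"az": 0}
  ]
}}

```text
clock: 12.55
tcp_pos: [0.4736, 0.272, 0.1705]
orientation: [0.0, 0.419, 0.908, -0.0]
wrist_force: [0.9, -0.2, 0.4]
finger_gap: 0.0003
```

```bash
cat > look.py <<'E'
from m1 import *
import sys
def look(t):
    s=env.get_state(); print(s['clock'],s['tcp_pos'].round(4),s['orientation'].round(4),s['wrist_force'].round(2),s['finger_gap'])
    a=snap('wrist','w'+t); im=snap('scene','s'+t); print(env.get_state()['tcp_pos'].round(4))
    cv2.imwrite(f'pics/s{t}c.png',cv2.resize(im[80:200,260:400],None,fx=5,fy=5,interpolation=cv2.INTER_CUBIC)[:,:,::-1])
look(sys.argv[1])
E
python3 look.py 11
```

```text
12.55 [0.4736 0.272  0.1705] [ 0.      0.4195  0.9078 -0.    ] [ 0.85 -0.16  0.45] 0.00034960119170006614
[0.4739 0.2722 0.1711]
```

View pics/w11.png

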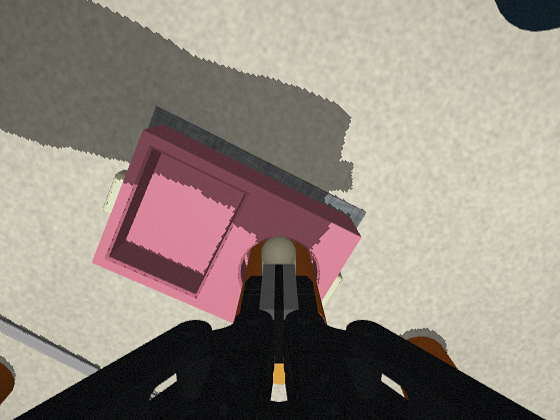

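View pics/s11c.png

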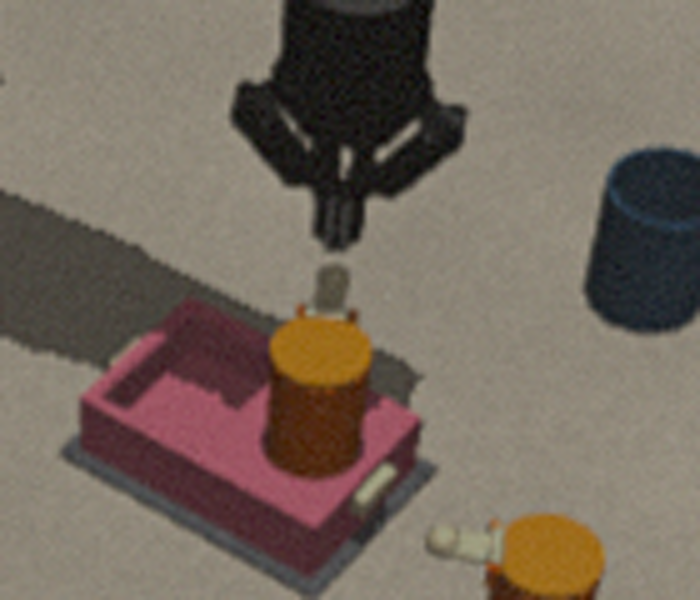

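```bash
python3 - <<'E'
from h import *
W=load('w11'); u=np.array([np.cos(np.radians(130.4)),np.sin(np.radians(130.4)),0])
print('ball',proj(*W[:2],[.4722,.273,.125]),'balltop',proj(*W[:2],[.4722,.273,.134]))
t=np.array([.4737,.2721,.1708-.017])
for d in(0,.005,.011):print(d,proj(*W[:2],t+u*d))
E
```

```text
ball [279.51418087 251.31372957] balltop [279.57334874 258.93005992]
0 [280.99237252 281.94751898]
0.005 [281.02842527 271.69351499]
0.011 [281.07262993 259.12097586]
```

The fingertips cover the ball's top (ball (279,252), pad front edge (279,264), centre line aligned). Descending to first touch.

Request:
{"method": "servo_tool", "body": {
  "increments": [
    {"claw": 1,"x": -0.03,"y": 0.03,"z": -0.4,"ax": 0,"ay": 0,"az": 0},
    {"claw": 1,"x": 0,"y": 0,"z": -0.3,"ax": 0,"ay": 0,"az": 0},
    {"claw": 1,"x": 0,"y": 0,"z": 0,"ax": 0,"ay": 0,"az": 0},
    {"claw": 1,"x": 0,"y": 0,"z": 0,"ax": 0,"ay": 0,"az": 0}
  ]
}}

```text
clock: 13.05
tcp_pos: [0.4722, 0.2729, 0.1526]
orientation: [-0.0, 0.419, 0.908, -0.0]
wrist_force: [0.4, -1.3, -0.1]
finger_gap: -0.0001
```

Request:
{"method": "servo_tool", "body": {
  "increments": [
    {"claw": 1,"x": 0,"y": 0,"z": -0.1,"ax": 0,"ay": 0,"az": 0},
    {"claw": 1,"x": 0,"y": 0,"z": -0.1,"ax": 0,"ay": 0,"az": 0},
    {"claw": 1,"x": 0,"y": 0,"z": -0.1,"ax": 0,"ay": 0,"az": 0},
    {"claw": 1,"x": 0,"y": 0,"z": 0,"ax": 0,"ay": 0,"az": 0},
    {"claw": 1,"x": 0,"y": 0,"z": 0,"ax": 0,"ay": 0,"az": 0}
  ]
}}

```text
clock: 13.55
tcp_pos: [0.4726, 0.2731, 0.1456]
orientation: [0.0, 0.419, 0.908, 0.0]
wrist_force: [-0.1, 1.1, 0.7]
finger_gap: 0.0
```

```bash
python3 look.py 12
```

```text
13.55 [0.4726 0.2731 0.1456] [0.000e+00 4.192e-01 9.079e-01 2.000e-04] [-0.13  1.09  0.71] 1.3039509833618887e-05
[0.4727 0.2731 0.1457]
```

View pics/s12c.png

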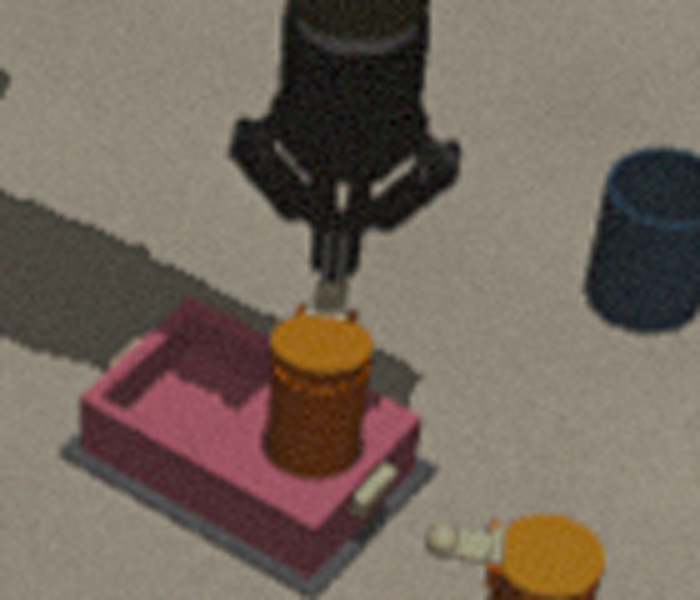

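View pics/w12.png

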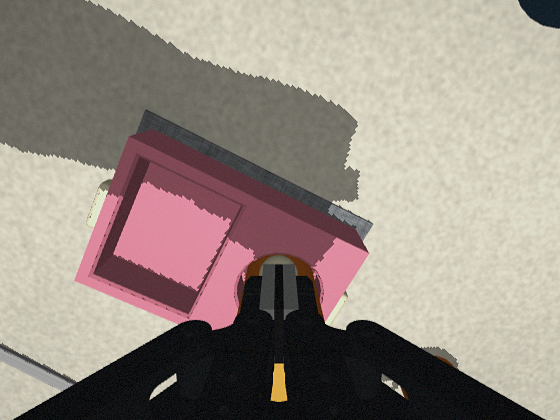

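The flap is starting to open: there's a gap below its front edge at crop (320,375). Next, a further 6 mm, then compare the flap's front edge with predicted positions.

Request:
{"method": "servo_tool", "body": {
  "increments": [
    {"claw": 1,"x": 0,"y": 0,"z": -0.08,"ax": 0,"ay": 0,"az": 0},
    {"claw": 1,"x": 0,"y": 0,"z": -0.08,"ax": 0,"ay": 0,"az": 0},
    {"claw": 1,"x": 0,"y": 0,"z": -0.08,"ax": 0,"ay": 0,"az": 0},
    {"claw": 1,"x": 0,"y": 0,"z": 0,"ax": 0,"ay": 0,"az": 0},
    {"claw": 1,"x": 0,"y": 0,"z": 0,"ax": 0,"ay": 0,"az": 0}
  ]
}}

```text
clock: 14.15
tcp_pos: [0.4726, 0.273, 0.1395]
orientation: [-0.0, 0.419, 0.908, 0.0]
wrist_force: [0.5, 1.4, 2.0]
finger_gap: -0.0
```

```bash
python3 look.py 13; python3 - <<'E'
from h import *
B=load('s13'); u=np.array([np.cos(np.radians(130.4)),np.sin(np.radians(130.4)),0]); c=np.array([.5079,.2318,.015])
z=np.array([0,0,1.])
for th in(0,.1,.2,.3,.4,.5,.6,.7):
    h=c+u*.028+z*.109
    # flap disc outline (bottom edge ~z+-2mm), min/max of image v of disc radius .0285
    pts=[]
    for a in np.linspace(0,2*np.pi,72):
        l=.028+.0285*np.cos(a); w=.0285*np.sin(a)
        n=np.array([-u[1],u[0],0])
        for k in(-.002,.002): pts.append(proj(*B[:2],h-u*(l*np.cos(th)-k*np.sin(th))+z*(l*np.sin(th)+k*np.cos(th))+n*w))
    pts=(np.array(pts)-[260,80]+.4)*5; i=pts[:,1].argmax(); print(th,'crop lowest',pts[i].round(),'highest v',pts[:,1].min().round(),'xrange',pts[:,0].min().round(),pts[:,0].max().round())
E
```

```text
14.15 [0.4726 0.273  0.1395] [-0.      0.4192  0.9079  0.    ] [0.51 1.41 1.98] -4.8748822880524146e-05
[0.4726 0.273  0.1396]
0 crop lowest [322. 383.] highest v 305.0 xrange 269.0 372.0
0.1 crop lowest [323. 375.] highest v 305.0 xrange 269.0 372.0
0.2 crop lowest [328. 367.] highest v 305.0 xrange 269.0 373.0
0.3 crop lowest [329. 358.] highest v 305.0 xrange 270.0 373.0
0.4 crop lowest [335. 349.] highest v 304.0 xrange 270.0 374.0
0.5 crop lowest [340. 340.] highest v 304.0 xrange 271.0 375.0
0.6 crop lowest [354. 330.] highest v 303.0 xrange 271.0 375.0
0.7 crop lowest [370. 322.] highest v 301.0 xrange 272.0 376.0
```

View pics/s13c.png

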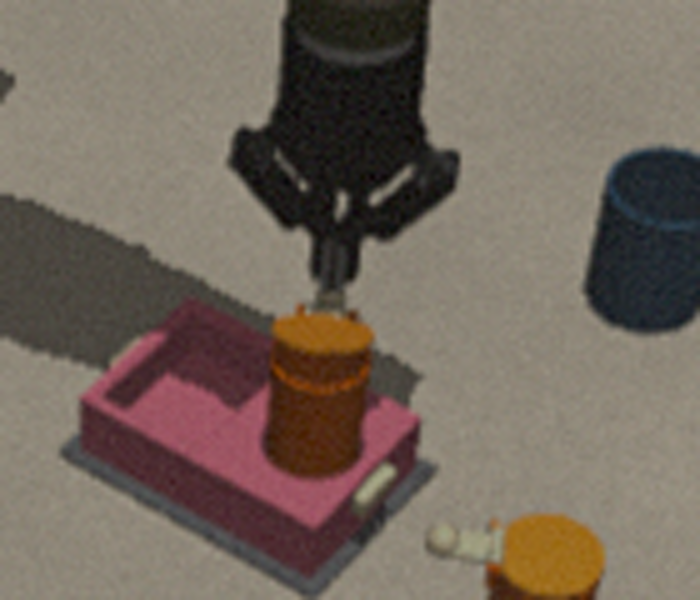

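The flap's lower edge sits at crop v of about 354, so θ is about 0.35 at a 10–11 mm sink. About 4 mm remain.

Request:
{"method": "servo_tool", "body": {
  "increments": [
    {"claw": 1,"x": 0,"y": 0,"z": -0.06,"ax": 0,"ay": 0,"az": 0},
    {"claw": 1,"x": 0,"y": 0,"z": -0.06,"ax": 0,"ay": 0,"az": 0},
    {"claw": 1,"x": 0,"y": 0,"z": -0.04,"ax": 0,"ay": 0,"az": 0},
    {"claw": 1,"x": 0,"y": 0,"z": 0,"ax": 0,"ay": 0,"az": 0},
    {"claw": 1,"x": 0,"y": 0,"z": 0,"ax": 0,"ay": 0,"az": 0}
  ]
}}

```text
clock: 14.75
tcp_pos: [0.4727, 0.2729, 0.1356]
orientation: [0.0, 0.419, 0.908, 0.0]
wrist_force: [0.3, -0.2, 2.7]
finger_gap: 0.0001
```

```bash
python3 look.py 14; python3 - <<'E'
from h import *
for f in('scene0','s10','s12','s13','s14'):
    im=load(f)[2].astype(float)
    c=(321 if f!='scene0' else 0)
    if c: print(f,[tuple(im[v,322:328].mean(0).round().astype(int)[:2].tolist()) for v in range(140,160)])
cv2.imwrite('pics/s14d.png',cv2.resize(load('s14')[2][130:180,300:350],None,fx=12,fy=12,interpolation=cv2.INTER_NEAREST)[:,:,::-1])
E
```

```text
14.75 [0.4727 0.2729 0.1356] [1.000e-04 4.193e-01 9.079e-01 0.000e+00] [ 0.29 -0.22  2.67] 0.00010509941451420796
[0.4727 0.273  0.1356]
s10 [(90, 85), (87, 81), (92, 86), (91, 77), (88, 57), (88, 55), (88, 56), (90, 57), (88, 56), (89, 57), (89, 59), (89, 57), (88, 57), (87, 57), (87, 57), (102, 67), (108, 72), (92, 58), (87, 44), (80, 41)]
s12 [(85, 79), (89, 84), (122, 110), (151, 115), (158, 103), (158, 102), (157, 101), (158, 104), (157, 102), (156, 102), (156, 102), (159, 105), (160, 106), (147, 96), (108, 71), (75, 38), (76, 35), (97, 50), (108, 56), (82, 42)]
s13 [(81, 76), (80, 76), (119, 98), (150, 104), (152, 96), (150, 94), (150, 93), (149, 95), (150, 95), (143, 90), (111, 68), (79, 42), (78, 38), (79, 40), (78, 42), (77, 38), (90, 45), (111, 55), (108, 56), (80, 40)]
s14 [(88, 82), (81, 75), (112, 87), (139, 90), (137, 85), (139, 90), (141, 93), (124, 75), (80, 42), (78, 40), (81, 41), (80, 42), (79, 39), (81, 42), (80, 43), (79, 41), (89, 46), (106, 53), (94, 48), (80, 41)]
```

View pics/s14d.png

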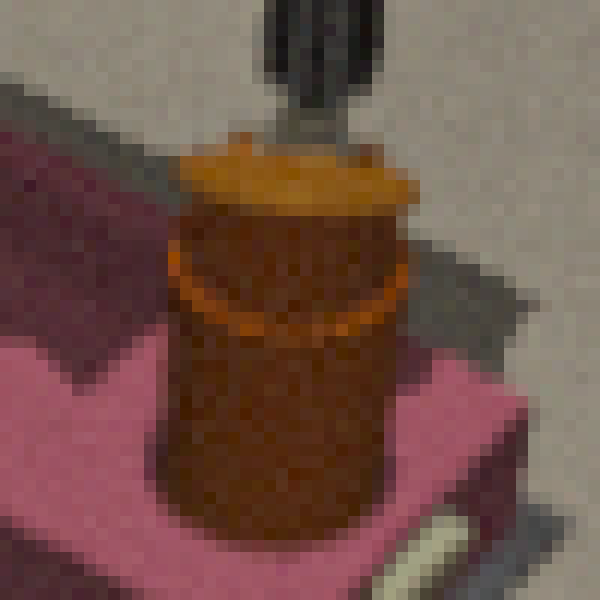

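View pics/w14.png

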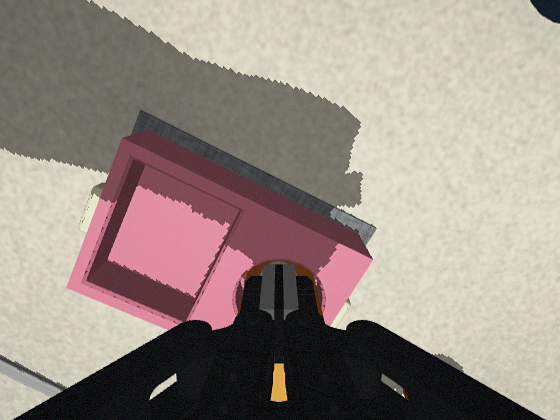

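The flap's lower edge is at scene row 147.3, which gives θ of about 0.52. The sink of about 14 mm gives about 0.50. The cup rim row hasn't moved. Holding still now.

Request:
{"method": "servo_tool", "body": {
  "increments": [
    {"claw": 1,"x": 0,"y": 0,"z": 0,"ax": 0,"ay": 0,"az": 0},
    {"claw": 1,"x": 0,"y": 0,"z": 0,"ax": 0,"ay": 0,"az": 0},
    {"claw": 1,"x": 0,"y": 0,"z": 0,"ax": 0,"ay": 0,"az": 0},
    {"claw": 1,"x": 0,"y": 0,"z": 0,"ax": 0,"ay": 0,"az": 0},
    {"claw": 1,"x": 0,"y": 0,"z": 0,"ax": 0,"ay": 0,"az": 0}
  ]
}}

```text
clock: 15.35
tcp_pos: [0.4726, 0.273, 0.1356]
orientation: [0.0, 0.419, 0.908, 0.0]
wrist_force: [0.6, -0.4, 2.6]
finger_gap: -0.0003
```

Request:
{"method": "servo_tool", "body": {
  "increments": [
    {"claw": 1,"x": 0,"y": 0,"z": 0,"ax": 0,"ay": 0,"az": 0},
    {"claw": 1,"x": 0,"y": 0,"z": 0,"ax": 0,"ay": 0,"az": 0},
    {"claw": 1,"x": 0,"y": 0,"z": 0,"ax": 0,"ay": 0,"az": 0},
    {"claw": 1,"x": 0,"y": 0,"z": 0,"ax": 0,"ay": 0,"az": 0},
    {"claw": 1,"x": 0,"y": 0,"z": 0,"ax": 0,"ay": 0,"az": 0}
  ]
}}

```text
clock: 15.85
tcp_pos: [0.4726, 0.273, 0.1356]
orientation: [0.0, 0.419, 0.908, 0.0]
wrist_force: [0.3, 0.3, 1.7]
finger_gap: 0.0002
```

Request:
{"method": "servo_tool", "body": {
  "increments": [
    {"claw": 1,"x": 0,"y": 0,"z": 0,"ax": 0,"ay": 0,"az": 0},
    {"claw": 1,"x": 0,"y": 0,"z": 0,"ax": 0,"ay": 0,"az": 0},
    {"claw": 1,"x": 0,"y": 0,"z": 0,"ax": 0,"ay": 0,"az": 0},
    {"claw": 1,"x": 0,"y": 0,"z": 0,"ax": 0,"ay": 0,"az": 0},
    {"claw": 1,"x": 0,"y": 0,"z": 0,"ax": 0,"ay": 0,"az": 0}
  ]
}}

```text
clock: 16.35
tcp_pos: [0.4726, 0.273, 0.1356]
orientation: [0.0, 0.419, 0.908, 0.0]
wrist_force: [0.2, 0.5, 2.7]
finger_gap: -0.0
```

Request:
{"method": "servo_tool", "body": {
  "increments": [
    {"claw": 1,"x": 0,"y": 0,"z": 0,"ax": 0,"ay": 0,"az": 0},
    {"claw": 1,"x": 0,"y": 0,"z": 0,"ax": 0,"ay": 0,"az": 0},
    {"claw": 1,"x": 0,"y": 0,"z": 0,"ax": 0,"ay": 0,"az": 0},
    {"claw": 1,"x": 0,"y": 0,"z": 0,"ax": 0,"ay": 0,"az": 0},
    {"claw": 1,"x": 0,"y": 0,"z": 0,"ax": 0,"ay": 0,"az": 0}
  ]
}}

```text
clock: 16.85
tcp_pos: [0.4726, 0.273, 0.1356]
orientation: [0.0, 0.419, 0.908, 0.0]
wrist_force: [0.3, 0.5, 1.8]
finger_gap: 0.0002
```

Request:
{"method": "servo_tool", "body": {
  "increments": [
    {"claw": 1,"x": 0,"y": 0,"z": 0,"ax": 0,"ay": 0,"az": 0},
    {"claw": 1,"x": 0,"y": 0,"z": 0,"ax": 0,"ay": 0,"az": 0},
    {"claw": 1,"x": 0,"y": 0,"z": 0,"ax": 0,"ay": 0,"az": 0},
    {"claw": 1,"x": 0,"y": 0,"z": 0,"ax": 0,"ay": 0,"az": 0},
    {"claw": 1,"x": 0,"y": 0,"z": 0,"ax": 0,"ay": 0,"az": 0}
  ]
}}

```text
clock: 17.35
tcp_pos: [0.4726, 0.273, 0.1356]
orientation: [0.0, 0.419, 0.908, 0.0]
wrist_force: [0.6, -0.2, 2.4]
finger_gap: 0.0002
```

Request:
{"method": "servo_tool", "body": {
  "increments": [
    {"claw": 1,"x": 0,"y": 0,"z": 0,"ax": 0,"ay": 0,"az": 0},
    {"claw": 1,"x": 0,"y": 0,"z": 0,"ax": 0,"ay": 0,"az": 0},
    {"claw": 1,"x": 0,"y": 0,"z": 0,"ax": 0,"ay": 0,"az": 0},
    {"claw": 1,"x": 0,"y": 0,"z": 0,"ax": 0,"ay": 0,"az": 0},
    {"claw": 1,"x": 0,"y": 0,"z": 0,"ax": 0,"ay": 0,"az": 0}
  ]
}}

```text
clock: 17.85
tcp_pos: [0.4726, 0.273, 0.1356]
orientation: [0.0, 0.419, 0.908, 0.0]
wrist_force: [0.2, -0.4, 1.6]
finger_gap: 0.0001
```

Request:
{"method": "servo_tool", "body": {
  "increments": [
    {"claw": 1,"x": 0,"y": 0,"z": 0,"ax": 0,"ay": 0,"az": 0},
    {"claw": 1,"x": 0,"y": 0,"z": 0,"ax": 0,"ay": 0,"az": 0},
    {"claw": 1,"x": 0,"y": 0,"z": 0,"ax": 0,"ay": 0,"az": 0},
    {"claw": 1,"x": 0,"y": 0,"z": 0,"ax": 0,"ay": 0,"az": 0},
    {"claw": 1,"x": 0,"y": 0,"z": 0,"ax": 0,"ay": 0,"az": 0}
  ]
}}

```text
clock: 18.35
tcp_pos: [0.4726, 0.273, 0.1356]
orientation: [0.0, 0.419, 0.908, 0.0]
wrist_force: [-0.7, -0.2, 2.6]
finger_gap: -0.0001
```

```bash
python3 look.py 15; python3 - <<'E'
from h import *
snap('top','t15')
for f in('s14','s15'):
    im=load(f)[2].astype(float); print(f,[im[v,322:328].mean(0).round().astype(int)[0].tolist() for v in range(140,160)])
s=env.get_state(); print(s['clock'],s['tcp_pos'],s['wrist_force'])
E
```

```text
18.35 [0.4726 0.273  0.1356] [1.000e-04 4.193e-01 9.079e-01 1.000e-04] [-0.74 -0.2   2.6 ] -0.00012619370644992176
[0.4726 0.273  0.1356]
s14 [88, 81, 112, 139, 137, 139, 141, 124, 80, 78, 81, 80, 79, 81, 80, 79, 89, 106, 94, 80]
s15 [87, 81, 112, 139, 139, 140, 143, 123, 81, 78, 79, 82, 79, 81, 77, 80, 92, 108, 93, 81]
18.5 [0.47258559 0.27298446 0.13559133] [0.20252655 0.44796228 2.39646929]
```

View pics/s15.png

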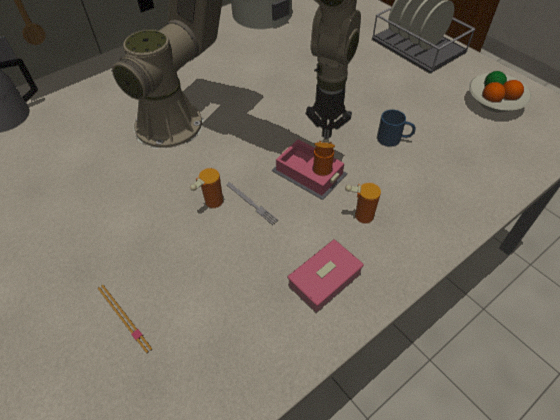

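The flap edge is unchanged over 3.7 s of holding, and the other objects haven't moved. Handing in.

```bash
python3 -c "
from workcell import env
print(env.hand_in()); print(env.get_state()['clock'])"
```

```text
the job is handed in; nothing more can be done
None
the job is handed in; nothing more can be done
```

The orange snack cup farthest to the robot's right is standing upright on the floor of the lunchbox well. The closed fingertips are still holding its lever down, with the flap about half open. The hold had lasted about 3.7 s when I handed in, at 18.5 s of the 54 s allowed. Hand-in reports no verdict.

- **Seating:** the floor contact showed up in the wrist force with the cup's underside about 15 mm above the worktop, which is the well floor's height. I then opened the gripper and backed off before pressing.
- **Flap angle:** the flap's edge in the scene camera gave about 0.52 rad, and how far the ball sank gave about 0.50 rad.
- **Steadiness:** the arm's position and the flap's edge did not change during the hold.
- **Other objects:** the fork, chopsticks, upper tier, mug and the two other cups looked unmoved in the last scene picture. I compared that by eye only.

Two checks disagreed with the rest:
- **Lever force:** it averaged about 2.2 N, against the 1.7 N expected at 0.5 rad. The reading swings by up to about 1 N, so I trusted the camera and the geometry.
- **Ball height:** the two-camera measurement of the ball came out about 4 mm above the expected height. I put that down to about one pixel of error in the scene picture.

I gripped the cup slightly too high the first time, so I let go and gripped it again about 7 mm lower before lifting. My first two move calls were refused for missing keys, and nothing moved.

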